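# Index the specimen stage to its next slot

### The arm

A 6-joint arm with a two-finger parallel gripper is mounted at the origin on the work surface. World frame = base frame: x ahead of the robot, y to its left, z up, the work surface at z = 0. Lengths are in m, angles in degrees, forces in N, time in s.
With the tool pointing down it reaches from about 0.25 to 0.775 m from the base axis. Payload 4 kg.
Tool frame: the origin (TCP) lies where the fingers leave the gripper's body, on its centre line; the fingertips stand 73 mm ahead of it and the grasp point (between the pads) lies 54 mm ahead of it (robot.tcp_to_tips is the distance from the TCP to the fingertips, in m); z points along the fingers, x is the direction in which the jaws open and shut, and the axes are right-handed (so a half turn about z gives the same grasp; the last joint's range is limited). The gripper opens to 85 mm and grips with 20 to 120 N. Pads are 22 mm wide; open, the fingers measure 114 mm over their backs; the gripper's body (76 mm by 85 mm) begins 54 mm behind the grasp point. The pads swing forward as they close: fully open they stand 13 mm farther back than shut.
Start: joints at [-71.282, 4.996, 78.535, -0, 96.463, -5.907], TCP at [0.229, -0.5, 0.304] pointing down, gripper open.
Joint ranges: [-177.83, 177.83], [-43.37, 116.18], [15.69, 146.23], [-61.86, 241.86], [9.47, 152.12], [-147.06, 147.06]. Speed limits (degrees/s): [159.86, 159.86, 180, 180, 180, 180].

### API

Orientations are given as [roll, pitch, yaw] about the fixed x, y, z axes, in that order (R = Rz(yaw) Ry(pitch) Rx(roll)).
In Python, from workcell import robot gives the robot as it stands.
- The arm moves only by the tool carry_out, never from a script. Its argument "moves" is one flat list of numbers, 7 for each row, row after row: the shift along the tool's x, y, z in mm, then the turn, a rotation vector about the tool's x, y, z in degrees, then the gripper's target within -1 to 1 (shut at 1, half-way at 0, fully open at -1). A call has 1 to 12 rows; each row shifts and turns the commanded pose from where the row before left it, along the tool's axes as they then stand; what a row does not reach is not made up. A row lasts 1/12 s, in which the tool goes at most 41.7 mm and 7.16 degrees, less where a joint would pass 70% of its speed; a pose out of reach is approached as far as the arm can. A call is refused whole if a number of a shift passes 41.7 or a number of a turn 7.16, either way. A call with a gripper value outside its range is refused whole. The fingers move at their own pace and stop on an object; "force" is the grip in N (left out, the last holds). Time passes only in rows, so rows that do not move let the fingers close. It gives the time, the measured TCP pose, the force and the opening at its end, in the units of the state.
- robot.read_state(): the state, without advancing time (a new reading comes with each control period).
- robot.capture(name): name is "side" or "top" or "wrist"; returns the picture (400x640x3 uint8, red, green, blue); there is no depth.
- robot.calibration(name): a dict with "camera_matrix" (3x3 intrinsics, pixels), "world_to_cam" (4x4, takes a point from world to camera coordinates). Camera axes: x right, y up, looking along -z (the intrinsics and any distortion apply to the point x, -y, -z); pixel columns grow to the right and rows downward; lengths in m; the calibration is good to about 2 mm. A picture is of the moment at which its call begins: read the wrist's pose just before it. calibration takes no time and is no camera call; for the wrist camera it gives the pose at the moment of the call.
- robot.close_job(): hands the job in, once; it reports no verdict.
The state is a dict: "t": time; "joint_positions": joint angles; "dq": joint speeds; "joint_efforts": joint torques, N m; "tcp_pos": TCP position; "ee_rot": TCP orientation; "wrist_force": force on the tool from outside, world axes, zero at the start; "moment": the same for the moment, N m; "grip_width": opening from 0.0 (shut) to 1.0 (fully open).
Only numpy, scipy, OpenCV 4.12 (cv2) and the standard library are available. Lean on these libraries where they do the work, as an engineer would, in place of code of your own. Each camera call takes 0.05 s, during which the arm holds its last target.

### The job

Press the spring plunger on the indexing specimen stage down with a fingertip to free the turntable, turn the turntable counter-clockwise (seen from above) to the very next slot and no further, and let the plunger spring fully up into that slot so the table is locked. Only touch and push: leave the specimens sitting in their pockets, do not disturb the slide box, bottle and beaker, and finish clear of everything.

Things in the scene. Friction and masses are not known exactly. Their poses are not given: they have to be found in the camera images.
- stage: Fixed base of the indexing stage: grey disc 250 mm across, 12 mm thick; above it a steel index plate (208 mm across, 40-48 mm above the bench) with six rim slots 60 degrees apart, then the turntable. Origin: centre of its underside, on the turning axis, z up. Seen from above, counter-clockwise from its +x, the plunger starts at 150 degrees and must finish at 210.
- objective_tip (a point): Lowest point of the fixed inspection objective, 112 mm above the bench, 55 mm from the turning axis towards the stage's +x, opposite the plunger. It hangs from a level arm (155 to 177 mm high) on a post 20 mm across, 165 mm from the axis on the stage's +x side.
- turntable_axis (a point): Point on the turning axis at the turntable's flat top, 66 mm above the bench. The turntable is an aluminium disc 170 mm across, 8 mm thick, with a tongue 64 mm wide that reaches to 138 mm from the axis and carries the plunger; six round pockets (rims 6 mm high) are centred 55 mm from the axis.
- turntable (a joint): Angle of the turntable, rad: 0 at the start slot, growing counter-clockwise seen from above; the next slot is at 1.047 (60 degrees). Locked (about 0.03 rad of play) while the plunger is up in a slot; with the plunger down it turns easily (0.06 N m of friction, under 1 N at the plunger) and stops where it is left.
- plunger_top (a point): Centre of the flat top of the plunger cap: steel disc 30 mm across, 115 mm from the turning axis, 88 mm above the bench when up. It rides on the turntable's tongue between two upright lugs, one each side along the turning direction: gap 46 mm, open inward and outward, lugs 9 mm thick, 36 mm long, tops 94 mm above the bench. A fingertip on the cap can push a lug sideways to turn the table.
- plunger (a joint): How far the plunger is pressed down, m: 0 up, 0.014 at the bottom stop. Spring: 4 N at first, 9.6 N at the bottom. The table is surely free from 0.010 down. If let go between slots the plunger stays about 0.008 down, rubbing under the index plate; within about 4 mm of a slot's middle it springs back to 0.
- specimen0: Loose mounted specimen, a black resin puck 30 mm across and 18 mm tall, about 30 g, resting in pocket 0; origin at the centre of its underside. It starts beside the objective and should arrive under it. Leave it in its pocket.
- specimen1: Loose mounted specimen, a black resin puck 30 mm across and 18 mm tall, about 30 g, resting in pocket 1; origin at the centre of its underside. It starts under the objective. Leave it in its pocket.
- specimen2: Loose mounted specimen, a black resin puck 30 mm across and 18 mm tall, about 30 g, resting in pocket 2; origin at the centre of its underside. It starts beside the plunger's path, on the pocket ring. Leave it in its pocket.
- slide_box: Loose closed slide box, white with a grey lid, 83 x 37 x 34 mm, beside the stage; origin at the centre of its underside. Not to be disturbed.
- oil_bottle: Loose amber bottle of immersion oil, 32 mm across, 70 mm tall, beside the stage; origin at the centre of its underside. Not to be disturbed.
- beaker: Loose small glass beaker, 54 mm across, 60 mm tall, beside the stage; origin at the centre of its underside. Not to be disturbed.
- pocket0 (a point): Centre of the floor of the turntable pocket that specimen0 rests in (33 mm across inside, 66 mm above the bench); it travels with the turntable.
- pocket1 (a point): Centre of the floor of the turntable pocket that specimen1 rests in (33 mm across inside, 66 mm above the bench); it travels with the turntable.
- pocket2 (a point): Centre of the floor of the turntable pocket that specimen2 rests in (33 mm across inside, 66 mm above the bench); it travels with the turntable.

How it is judged:
By the outcome, as a careful person would: the job done as asked, in the order asked, and still so for the second after the job is handed in, with the robot touching nothing.
It also fails if it takes over 40 s, if anything falls off the work surface, if the arm or the gripper's body presses on something with over 40 N, if the wrist force passes 120 N, or if a joint passes its speed limit or range.

## Working session

There is one attempt and no reset: what is moved stays moved. The work goes in short steps, Python scripts to look and compute and a tool call to move; the robot and the scene stay as the last step left them, time stands still between calls to the robot, and variables do not carry over. Pictures are saved under pics/ and viewed, and the job is handed in when it is done.

Besides the shell and the picture viewer there is one more tool, called after ">>>" in YAML: its name, and indented under it one key for each argument. carry_out: Moves the arm, as the interface text tells. Its arguments: {"type":"object","properties":{"moves":{"type":"array"},"force":{"type":"number"}},"required":["moves"]}

```bash
mkdir -p pics; ls
python3 - <<'E'
from workcell import robot
import cv2,numpy as np
print(robot.read_state())
for n in ["side","top","wrist"]:
    im=robot.capture(n); cv2.imwrite(f"pics/{n}0.png",im[:,:,::-1]); c=robot.calibration(n)
    print(n,{k:np.round(v,4).tolist() if not isinstance(v,str) else v for k,v in c.items()})
E
```

```text
pics
{'t': 0.0, 'joint_positions': array([-7.12822122e+01,  5.04006212e+00,  7.86259807e+01, -1.14096312e-03,
        9.64625046e+01, -5.90474496e+00]), 'dq': array([ 0.09605972,  0.02825068,  0.04161184, -0.14189334,  0.00720747,
       -0.04718448]), 'joint_efforts': array([-6.01294432e-04, -3.51869667e+01, -3.13272607e+01, -2.11804977e-04,
        1.09122426e-02,  5.54304165e-06]), 'tcp_pos': array([ 0.22905397, -0.49966014,  0.30271891]), 'ee_rot': array([-1.79987904e+02,  1.27982051e-01, -6.53775809e+01]), 'wrist_force': array([-0.01263106,  0.27241491, -0.28207935]), 'moment': array([-0.00499791, -0.05089287, -0.00734021]), 'grip_width': 1.0006359403648932}
side {'camera_matrix': [[516.8171, 0.0, 322.2644], [0.0, 516.8171, 203.0925], [0.0, 0.0, 1.0]], 'world_to_cam': [[-0.9542, -0.299, -0.014, 0.5734], [0.2203, -0.7331, 0.6434, -0.1454], [-0.2026, 0.6108, 0.7654, -1.0627], [0.0, 0.0, 0.0, 1.0]]}
top {'camera_matrix': [[374.3258, 0.0, 322.5421], [0.0, 374.3258, 203.0416], [0.0, 0.0, 1.0]], 'world_to_cam': [[-0.0146, -0.9998, -0.0112, 0.0603], [0.9864, -0.0163, 0.1637, -0.5988], [-0.1638, -0.0087, 0.9865, -0.7833], [0.0, 0.0, 0.0, 1.0]]}
wrist {'camera_matrix': [[360.4461, 0.0, 321.1111], [0.0, 360.4461, 199.6285], [0.0, 0.0, 1.0]], 'world_to_cam': [[0.4166, -0.9091, -0.0025, -0.5476], [0.8652, 0.3973, -0.306, 0.039], [0.2791, 0.1254, 0.952, -0.3813], [0.0, 0.0, 0.0, 1.0]]}
```

View pics/side0.png

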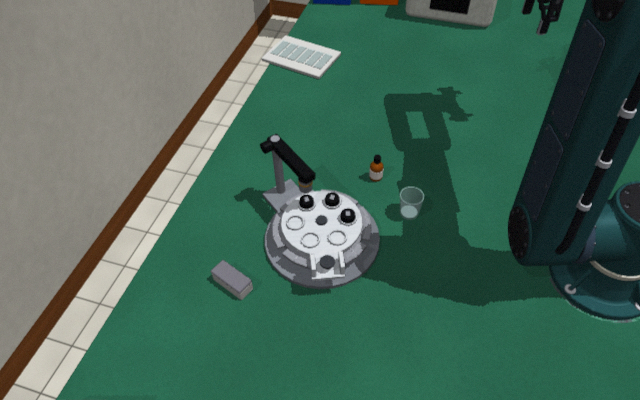

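View pics/top0.png

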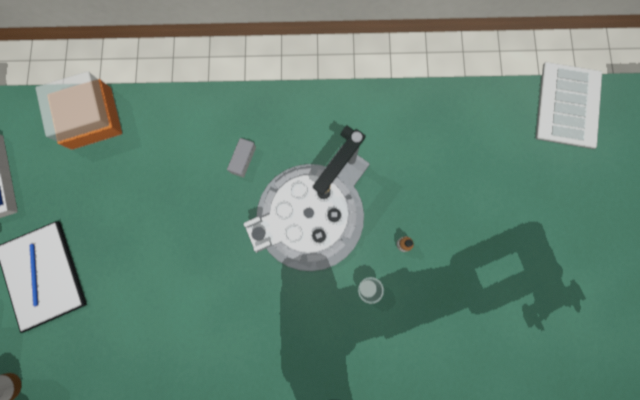

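View pics/wrist0.png

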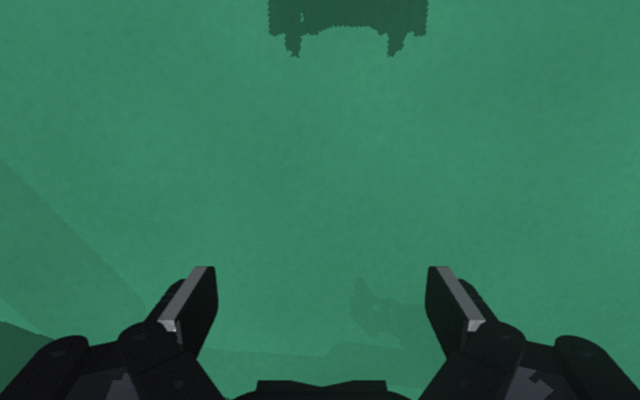

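Run:
```python
import cv2
a=cv2.imread("pics/side0.png")[130:310,205:425]; b=cv2.imread("pics/top0.png")[115:305,225:425]
cv2.imwrite("pics/z1.png",cv2.resize(a,None,fx=3.6,fy=3.3,interpolation=cv2.INTER_CUBIC)[:600,:800])
cv2.imwrite("pics/z2.png",cv2.resize(b,None,fx=3,fy=3,interpolation=cv2.INTER_CUBIC))
```

```text
(no output)
```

View pics/z1.png

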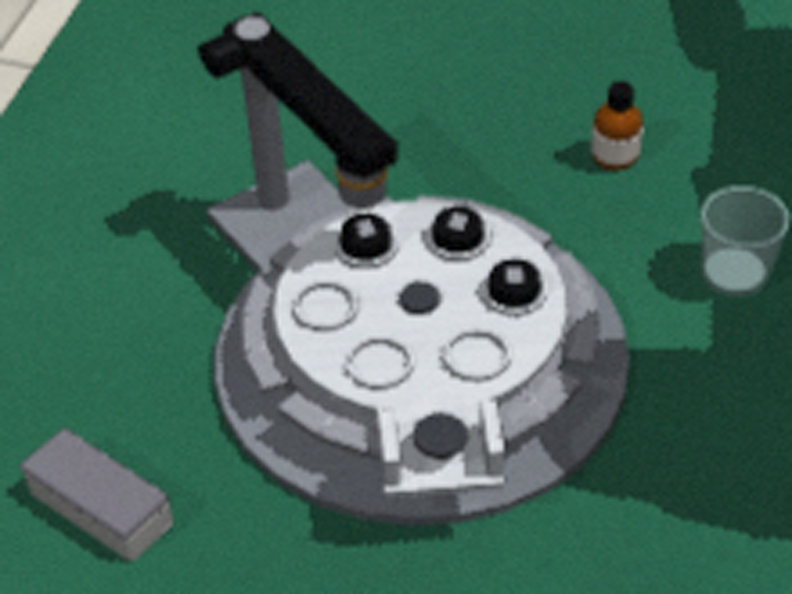

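View pics/z2.png

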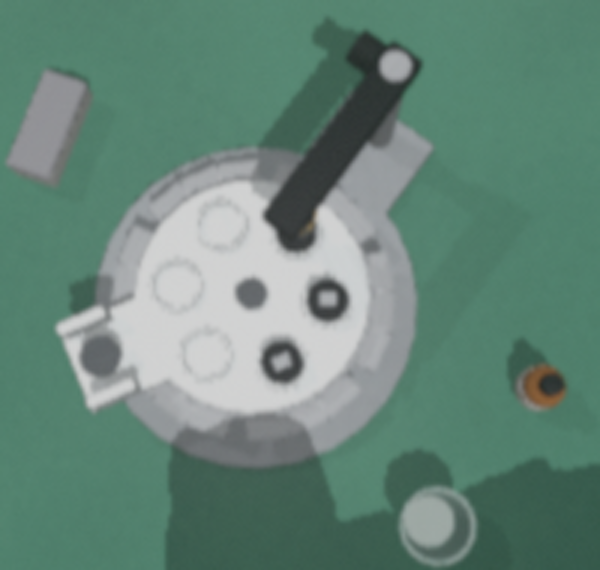

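Side view: hub near (322,220), cap near (327,262). Top view: hub near (309,213), cap near (258,233). The slide box, bottle and beaker are all outside the tongue's path. Next I'll take mask centroids and triangulate.

```bash
cat > h.py <<'E'
import cv2,numpy as np
from workcell import robot
def blob(im,uv,r=13,th=110):
    u,v=map(int,uv); w=im[v-r:v+r+1,u-r:u+r+1]
    m=(w.max(2)<th).astype(np.uint8)
    n,l,s,c=cv2.connectedComponentsWithStats(m)
    i=min(range(1,n),key=lambda k:np.hypot(*(c[k]-r))+ (99 if s[k,4]<8 else 0))
    return c[i]+[u-r,v-r],s[i].tolist()
def ray(name,uv,cal=None):
    c=cal or robot.calibration(name);K=np.array(c["camera_matrix"]);T=np.array(c["world_to_cam"])
    d=np.linalg.inv(K)@[uv[0],uv[1],1]; d=np.array([d[0],-d[1],-d[2]])
    R=T[:3,:3]; o=-R.T@T[:3,3]; d=R.T@d; return o,d/np.linalg.norm(d)
def tri(rs):
    A=sum(np.eye(3)-np.outer(d,d) for o,d in rs);b=sum((np.eye(3)-np.outer(d,d))@o for o,d in rs)
    p=np.linalg.solve(A,b); return p,[float(np.linalg.norm((np.eye(3)-np.outer(d,d))@(p-o))) for o,d in rs]
def plane(r,z): o,d=r; return o+d*(z-o[2])/d[2]
E
python3 - <<'E'
from h import *
S=cv2.imread("pics/side0.png");T=cv2.imread("pics/top0.png")
for nm,us,ut,z in [("hub",(322,220),(309,213),.066),("cap",(327,262),(258,233),.088)]:
    for th in (90,115):
        a,sa=blob(S,us,th=th);b,sb=blob(T,ut,th=th); print(nm,th,a,sa,b,sb)
        ra,rb=ray("side",a),ray("top",b); p,e=tri([ra,rb]); print(p.round(4),np.round(e,4),plane(ra,z).round(4),plane(rb,z).round(4))
# post top & others
for nm,us,ut in [("post",(205+252/3.6,130+28/3.3),(225+396/3,115+66/3)),("beaker",(205+735/3.6,130+270/3.3),(225+430/3,115+522/3)),("bottle",(205+620/3.6,130+95/3.3),(225+551/3,115+384/3))]:
    p,e=tri([ray("side",us),ray("top",ut)]);print(nm,p.round(4),np.round(e,4))
w=robot.calibration("wrist");Tm=np.array(w["world_to_cam"]);print("cam",-Tm[:3,:3].T@Tm[:3,3])
E
```

```text
Traceback (most recent call last):
  File "h.py", line 7, in blob
    i=min(range(1,n),key=lambda k:np.hypot(*(c[k]-r))+ (99 if s[k,4]<8 else 0))
ValueError: min() iterable argument is empty
```

Run:
```python
from h import *
S=cv2.imread("pics/side0.png");T=cv2.imread("pics/top0.png")
for nm,us,ut,z in [("hub",(322,220),(309,213),.066),("cap",(327,262),(258,233),.088)]:
    for th in (110,130):
        a,sa=blob(S,us,th=th-30);b,sb=blob(T,ut,th=th); print(nm,th,a,sa,b,sb)
        ra,rb=ray("side",a),ray("top",b); p,e=tri([ra,rb]); print(p.round(4),np.round(e,4),plane(ra,z).round(4),plane(rb,z).round(4))
for nm,us,ut in [("post",(205+252/3.6,130+28/3.3),(225+396/3,115+66/3)),("beaker",(205+735/3.6,130+270/3.3),(225+430/3,115+522/3)),("bottle",(205+620/3.6,130+95/3.3),(225+551/3,115+384/3))]:
    p,e=tri([ray("side",us),ray("top",ut)]);print(nm,p.round(4),np.round(e,4))
w=robot.calibration("wrist");Tm=np.array(w["world_to_cam"]);print("cam",-Tm[:3,:3].T@Tm[:3,3])
```

```text
hub 110 [320.70833333 219.98611111] [7, 9, 10, 9, 72] [308.12820513 212.12820513] [9, 9, 7, 7, 39]
[0.5774 0.0824 0.0674] [0.0001 0.0001] [0.5778 0.0814 0.066 ] [0.5774 0.0825 0.066 ]
hub 130 [320.98765432 220.0617284 ] [7, 9, 11, 9, 81] [308.29230769 212.33846154] [8, 8, 9, 9, 65]
[0.5769 0.0821 0.0669] [0.0001 0.0001] [0.5772 0.0814 0.066 ] [0.577  0.0821 0.066 ]
cap 110 [326.68456376 261.9261745 ] [6, 7, 15, 13, 149] [258.11111111 233.25925926] [8, 8, 11, 12, 108]
[0.5319 0.1878 0.0822] [0.0001 0.0001] [0.5308 0.1915 0.088 ] [0.5313 0.1867 0.088 ]
cap 130 [326.8447205  261.98757764] [6, 7, 15, 14, 161] [258.13380282 233.16901408] [7, 7, 13, 14, 142]
[0.5318 0.1878 0.082 ] [0.0002 0.0002] [0.5304 0.1916 0.088 ] [0.5314 0.1867 0.088 ]
post [ 0.7084 -0.0191  0.1726] [0. 0.]
beaker [ 0.4087 -0.0497 -0.0015] [0.0004 0.0004]
bottle [ 0.5078 -0.1332  0.0603] [0.0002 0.0002]
cam [ 0.30084731 -0.46546254  0.37358703]
```

>>> carry_out:
  moves: [-20.8,-25.5,0,0,0,0,1,-20.8,-25.5,0,0,0,0,1,-20.8,-25.5,0,0,0,0,1,-20.8,-25.5,0,0,0,0,1,-20.8,-25.5,0,0,0,0,1,-20.8,-25.5,0,0,0,0,1,-20.8,-25.5,0,0,0,0,1,-20.8,-25.5,0,0,0,0,1,-20.8,-25.5,0,0,0,0,1,-20.8,-25.5,0,0,0,0,1,-20.8,-25.5,0,0,0,0,1,-20.8,-25.5,0,0,0,0,1]

```text
t: 1.15
tcp_pos: [0.4036, -0.144, 0.3037]
ee_rot: [180.0, -0.0, -65.4]
wrist_force: [-0.2, 0.0, -0.4]
grip_width: 0.001
```

>>> carry_out:
  moves: [-20.8,-25.5,0,0,0,0,1,-20.8,-25.5,0,0,0,0,1,-20.8,-25.5,0,0,0,0,1,-20.8,-25.5,0,0,0,0,1,-20.8,-25.5,0,0,0,0,1,-20.8,-25.5,0,0,0,0,1,-20.8,-25.5,0,0,0,0,1,-20.8,-25.5,0,0,0,0,1,-20.8,-25.5,0,0,0,0,1,-20.8,-25.5,0,0,0,0,1,-20.8,-25.5,0,0,0,0,1,-20.8,-25.5,0,0,0,0,1]

```text
t: 2.15
tcp_pos: [0.5778, 0.2104, 0.3032]
ee_rot: [179.9, -0.0, -65.4]
wrist_force: [0.1, -0.6, -0.5]
grip_width: -0.007
```

>>> carry_out:
  moves: [0,0,0,0,0,0,1,0,0,0,0,0,0,1,0,0,0,0,0,0,1]

```text
t: 2.4
tcp_pos: [0.5773, 0.2085, 0.3032]
ee_rot: [179.9, -0.0, -65.4]
wrist_force: [-0.0, 0.1, -0.7]
grip_width: 0.003
```

Run:
```python
from h import *
s=robot.read_state();print(s["t"],s["tcp_pos"],s["ee_rot"],s["wrist_force"],robot.tcp_to_tips,s["grip_width"])
c=robot.calibration("wrist");im=robot.capture("wrist");cv2.imwrite("pics/w1.png",im[:,:,::-1])
import pickle;pickle.dump(c,open("w1.pkl","wb"))
```

```text
2.4 [0.57725785 0.20850951 0.30324312] [ 1.79903287e+02 -2.48254591e-02 -6.53653795e+01] [-0.0050185   0.05317937 -0.7053009 ] 0.0726 0.0029024546279763836
```

View pics/w1.png

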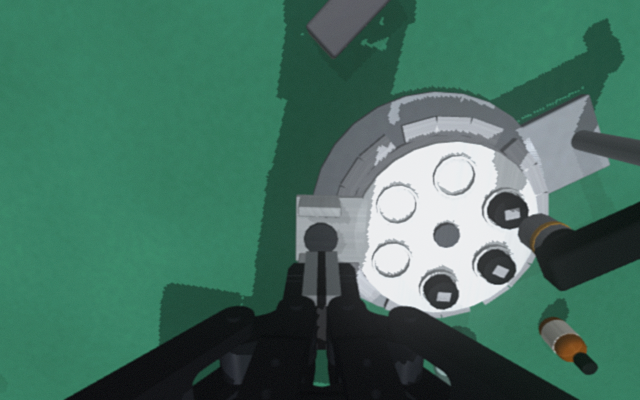

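The wrist picture shows the cap near (321,237), partly above the shut fingertips. The hub is near (447,235) and the trailing lug near (319,203).

Run:
```python
from h import *;import pickle
c=pickle.load(open("w1.pkl","rb"));W=cv2.imread("pics/w1.png");T=cv2.imread("pics/top0.png")
cv2.imwrite("pics/w1z.png",cv2.resize(W[170:310,270:470],None,fx=4,fy=4,interpolation=cv2.INTER_CUBIC))
h,_=blob(W,(447,235),r=18,th=110);print(h,_)
rh=ray("wrist",h,c);th=ray("top",(308.3,212.3));p,e=tri([rh,th]);print("hub",p,e,plane(rh,.066))
for v in ((321,237),(321,236)):
  rc=ray("wrist",v,c);tc=ray("top",(258.1,233.2));p,e=tri([rc,tc]);print("cap",p,e,plane(rc,.088))
```

```text
[453.23076923 238.36538462] [15, 11, 15, 19, 52]
hub [0.57673546 0.08085462 0.07662397] [0.0014084305438117088, 0.0014084305438116166] [0.57534019 0.0741998  0.066     ]
cap [0.53164052 0.18865148 0.08058607] [0.0006537077282481368, 0.0006537077282481205] [0.53420646 0.19052269 0.088     ]
cap [0.53183412 0.18885008 0.07904313] [0.0005521389696357855, 0.0005521389696358395] [0.5350578  0.19091291 0.088     ]
```

View pics/w1z.png

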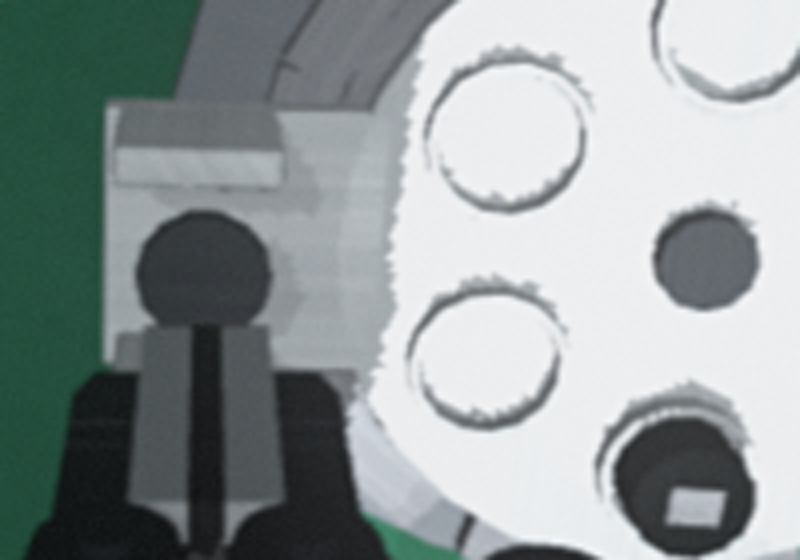

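Run:
```python
from h import *;import pickle
c=pickle.load(open("w1.pkl","rb"))
W=cv2.imread("pics/w1.png")
rh=ray("wrist",(446.2,234.2),c);p,e=tri([rh,ray("top",(308.3,212.3)),ray("side",(321,220))]);print("hub",p,np.round(e,4),plane(rh,.066))
C=p
rc=ray("wrist",(320.8,238.3),c);q,e=tri([rc,ray("top",(258.1,233.2))]);print("cap",q,np.round(e,4),plane(rc,.088))
# edges of trailing lug top (inner/outer corners) from zoom, z=.094: bright strip is the side face? 
for uv in [(115,148),(280,148),(115,186),(283,186),(118,103),(275,103),(105,100),(105,360)]:
    u=(uv[0]/4+270-.4,uv[1]/4+170-.4);print(uv,[plane(ray("wrist",u,c),z)[:2].round(4).tolist() for z in (.094,.066)])
d=plane(rc,.088)-C;print(np.hypot(*d[:2]),np.degrees(np.arctan2(d[1],d[0])))
d=plane(ray("top",(258.1,233.2)),.088)-C;print(np.hypot(*d[:2]),np.degrees(np.arctan2(d[1],d[0])))
s=robot.read_state();print(s["t"],s["tcp_pos"],s["ee_rot"])
```

```text
hub [0.57676331 0.08234598 0.06709262] [0.0006 0.0003 0.0003] [0.57624655 0.08229639 0.066     ]
cap [0.53134721 0.18847723 0.08251238] [0.0009 0.0009] [0.53302541 0.19017121 0.088     ]
(115, 148) [[0.5535, 0.2198], [0.544, 0.2175]]
(280, 148) [[0.5676, 0.1891], [0.5595, 0.1837]]
(115, 186) [[0.5459, 0.2165], [0.5356, 0.2139]]
(283, 186) [[0.5604, 0.1849], [0.5515, 0.1791]]
(118, 103) [[0.5627, 0.2231], [0.554, 0.2211]]
(275, 103) [[0.5759, 0.1941], [0.5686, 0.1893]]
(105, 100) [[0.5621, 0.2258], [0.5534, 0.2241]]
(105, 360) [[0.5083, 0.2025], [0.4942, 0.1984]]
0.11635843341916113 112.07929564609213
0.11385597126319523 113.49100552787606
2.45 [0.57718863 0.20803353 0.30372917] [ 1.79948632e+02 -2.61586303e-02 -6.54153124e+01]
```

>>> carry_out:
  moves: [0,16.4,0,0,0,1.6,1,0,16.4,0,0,0,0,1,0,16.4,0,0,0,0,1,0,0,25,0,0,0,1,0,0,25,0,0,0,1,0,0,25,0,0,0,1,0,0,25,0,0,0,1,0,0,20,0,0,0,1,0,0,5,0,0,0,1,0,0,0,0,0,0,1,0,0,0,0,0,0,1]

```text
t: 3.37
tcp_pos: [0.5327, 0.1885, 0.1802]
ee_rot: [-179.9, -0.0, -67.0]
wrist_force: [0.7, -0.5, -0.1]
grip_width: -0.002
```

Run:
```python
from h import *
s=robot.read_state();print(s["t"],s["tcp_pos"],s["ee_rot"],s["wrist_force"])
a=robot.capture("side")[:,:,::-1][180:330,225:425];b=robot.capture("wrist")[:,:,::-1]
cv2.imwrite("pics/s2.png",cv2.resize(a,None,fx=4,fy=4,interpolation=cv2.INTER_CUBIC));cv2.imwrite("pics/w2.png",b)
```

```text
3.3667 [0.53273868 0.18848963 0.1801589 ] [-1.79908307e+02 -2.67427400e-02 -6.70384227e+01] [ 0.66377824 -0.4596588  -0.09451928]
```

View pics/s2.png

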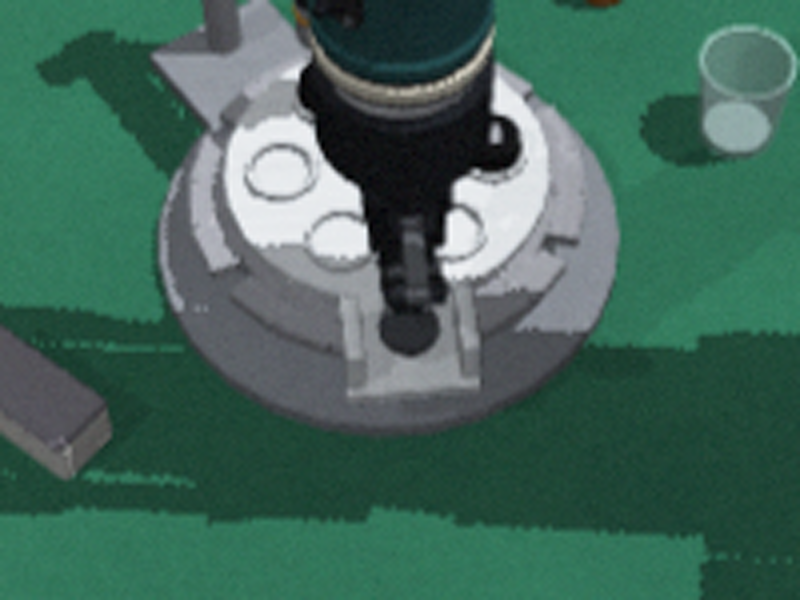

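View pics/w2.png

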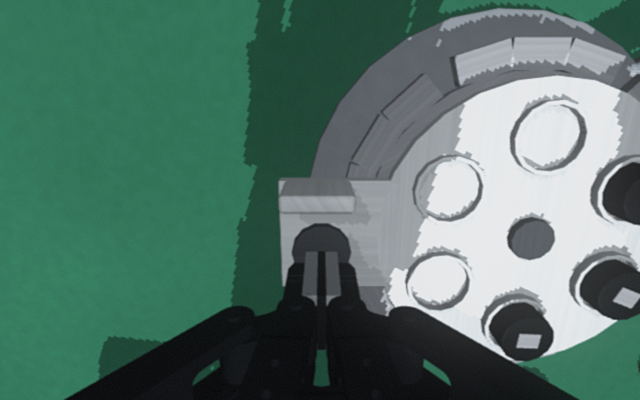

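>>> carry_out:
  moves: [0,0,9,0,0,0,1,0,0,9,0,0,0,1,0,0,4,0,0,0,1,0,0,4,0,0,0,1,0,0,0,0,0,0,1,0,0,0,0,0,0,1]

```text
t: 3.97
tcp_pos: [0.533, 0.1892, 0.1539]
ee_rot: [-179.9, -0.0, -67.0]
wrist_force: [0.1, -1.5, 5.9]
grip_width: -0.002
```

>>> carry_out:
  moves: [0,0,3,0,0,0,1,0,0,3,0,0,0,1,0,0,0,0,0,0,1,0,0,0,0,0,0,1]

```text
t: 4.3
tcp_pos: [0.5334, 0.1894, 0.1488]
ee_rot: [-179.8, -0.0, -67.0]
wrist_force: [-0.3, 0.7, 8.5]
grip_width: 0.001
```

>>> carry_out:
  moves: [0.1,5.03,0,0,0,-2.5,1,0.1,5.03,0,0,0,-2.5,1,0.1,5.03,0,0,0,-2.5,1,0.1,5.03,0,0,0,-2.5,1,0.1,5.03,0,0,0,-2.5,1,0.1,5.03,0,0,0,-2.5,1,0.1,5.03,0,0,0,-2.5,1,0.1,5.03,0,0,0,-2.5,1,0.1,5.03,0,0,0,-2.5,1,0.1,5.03,0,0,0,-2.5,1,0,0,0,0,0,0,1,0,0,0,0,0,0,1]

```text
t: 5.3
tcp_pos: [0.492, 0.161, 0.1487]
ee_rot: [-179.8, -0.0, -42.0]
wrist_force: [-2.2, 2.2, 8.9]
grip_width: 0.002
```

Run:
```python
from h import *
s=robot.read_state();print(s["t"],s["tcp_pos"],s["ee_rot"],s["wrist_force"])
d=s["tcp_pos"][:2]-[.5767,.0823];print(np.hypot(*d)*1e3,np.degrees(np.arctan2(d[1],d[0])))
import pickle;c=robot.calibration("wrist");b=robot.capture("wrist")[:,:,::-1];pickle.dump(c,open("w3.pkl","wb"))
cv2.imwrite("pics/w3.png",b)
```

```text
5.3 [0.49200353 0.16098765 0.14870986] [-1.79837019e+02 -6.29754141e-03 -4.19556091e+01] [-2.24437317  2.22147145  8.87196104]
115.60812563348657 137.1062323807469
```

View pics/w3.png

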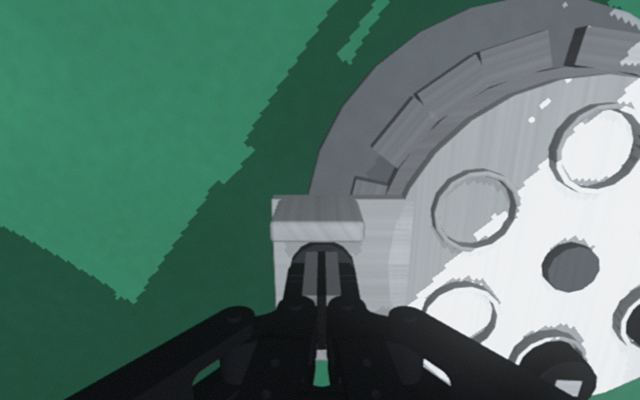

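>>> carry_out:
  moves: [0.1,5.03,0,0,0,-2.5,1,0.1,5.03,0,0,0,-2.5,1,0.1,5.03,0,0,0,-2.5,1,0.1,5.03,0,0,0,-2.5,1,0.1,5.03,0,0,0,-2.5,1,0.1,5.03,0,0,0,-2.5,1,0.1,5.03,0,0,0,-2.5,1,0.1,5.03,0,0,0,-2.5,1,0.1,5.03,0,0,0,-2.5,1,0.1,5.03,0,0,0,-2.5,1,0,0,0,0,0,0,1,0,0,0,0,0,0,1]

```text
t: 6.35
tcp_pos: [0.4666, 0.1172, 0.1481]
ee_rot: [-180.0, 0.1, -17.0]
wrist_force: [-4.2, 1.5, 8.4]
grip_width: -0.0
```

Run:
```python
from h import *
s=robot.read_state();print(s["t"],s["tcp_pos"],s["ee_rot"],s["wrist_force"])
d=s["tcp_pos"][:2]-[.5767,.0823];print(np.hypot(*d)*1e3,np.degrees(np.arctan2(d[1],d[0])))
import pickle;c=robot.calibration("wrist");b=robot.capture("wrist")[:,:,::-1];pickle.dump(c,open("w4.pkl","wb"))
cv2.imwrite("pics/w4.png",b)
cv2.imwrite("pics/w4z.png",cv2.resize(b[150:350,240:440],None,fx=3,fy=3,interpolation=cv2.INTER_CUBIC))
a=robot.capture("side")[:,:,::-1][130:310,205:425];t=robot.capture("top")[:,:,::-1][115:305,225:425]
cv2.imwrite("pics/s4.png",cv2.resize(a,None,fx=3.3,fy=3.3,interpolation=cv2.INTER_CUBIC));cv2.imwrite("pics/t4.png",cv2.resize(t,None,fx=3,fy=3,interpolation=cv2.INTER_CUBIC))
```

```text
6.35 [0.46658154 0.11721412 0.14808941] [-1.79952989e+02  6.40991420e-02 -1.69664545e+01] [-4.23649181  1.52667678  8.4062376 ]
115.5208674985952 162.40827875960792
```

View pics/w4.png

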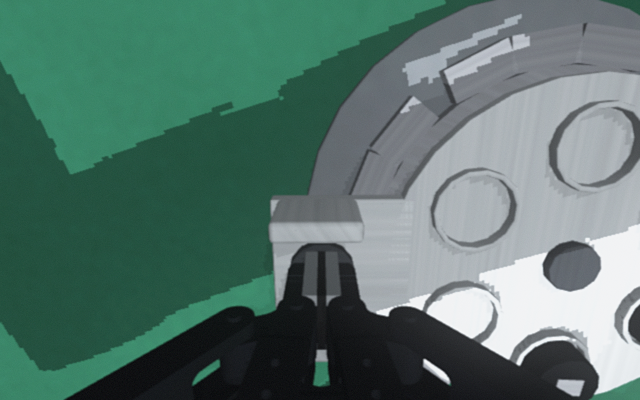

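View pics/s4.png

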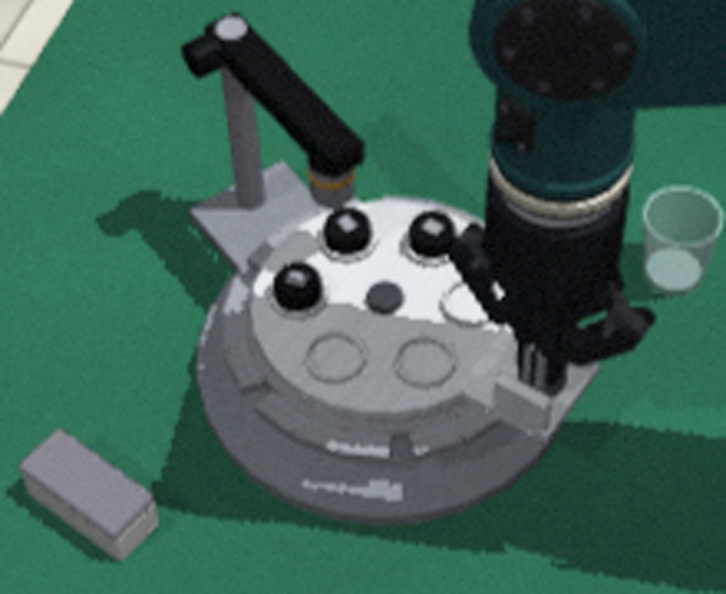

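View pics/t4.png

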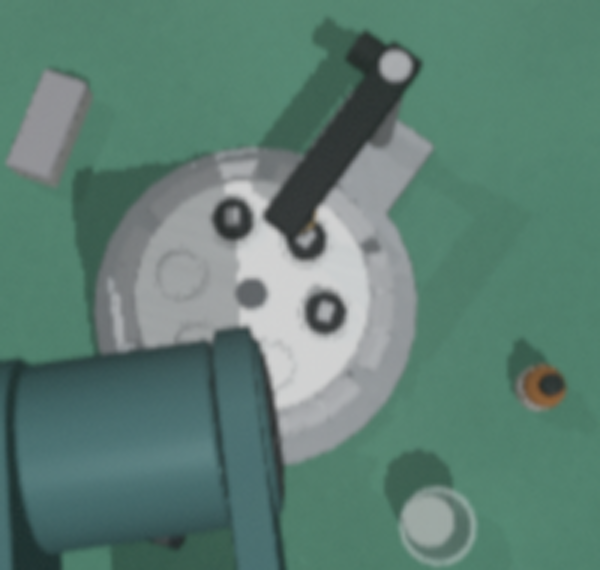

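Run:
```python
from h import *;import pickle
C=np.array([.5767,.0823])
def ang(p): d=p-C; return np.degrees(np.arctan2(d[1],d[0])).round(2),np.hypot(*d).round(4)
c1=pickle.load(open("w1.pkl","rb"))
def edge(c,a,b,z=.094):
    p,q=[plane(ray("wrist",x,c),z)[:2] for x in (a,b)];d=q-p
    print("mid",ang((p+q)/2),"len",np.hypot(*d),"dir",np.degrees(np.arctan2(d[1],d[0])).round(2))
edge(c1,(298.4,216.1),(340.3,216.1)); edge(c1,(298.4,206.6),(339.6,206.6))
for f in("w3","w4"):
    c=pickle.load(open(f+".pkl","rb")); edge(c,(271,240.5),(363,239.5)); edge(c,(272,222),(363,221.5))
    print("hub",plane(ray("wrist",(571 if f=="w3" else 572,266.5),c),.0665))
```

```text
mid (np.float64(101.25), np.float64(0.1207)) len 0.03468461769420824 dir -65.36
mid (np.float64(97.51), np.float64(0.1232)) len 0.03381258295172496 dir -65.36
mid (np.float64(125.77), np.float64(0.1208)) len 0.03486674754434796 dir -41.27
mid (np.float64(122.36), np.float64(0.1224)) len 0.03391845691002055 dir -41.61
hub [0.57785622 0.08099164 0.0665    ]
mid (np.float64(150.77), np.float64(0.12)) len 0.034674043045898 dir -16.25
mid (np.float64(147.36), np.float64(0.1216)) len 0.03372722058449498 dir -16.59
hub [0.57884679 0.08128646 0.0665    ]
```

View pics/w4z.png

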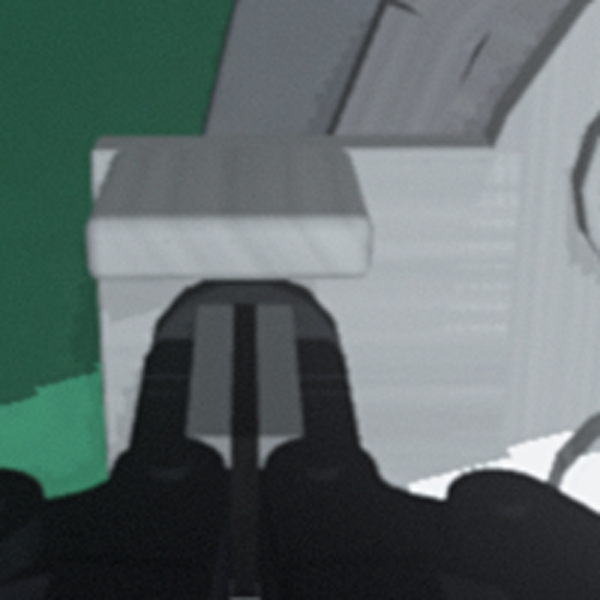

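>>> carry_out:
  moves: [0.1,5.1,0,0,0,-2.5,1,0.1,5.1,0,0,0,-2.5,1,0.1,5.1,0,0,0,-2.5,1,0.1,5.1,0,0,0,-2.5,1,0,0,0,0,0,0,1,0,0,0,0,0,0,1]

```text
t: 7.0
tcp_pos: [0.4622, 0.097, 0.1479]
ee_rot: [-180.0, 0.1, -7.0]
wrist_force: [-3.8, 1.2, 8.8]
grip_width: -0.002
```

Run:
```python
from h import *
s=robot.read_state();print(s["t"],s["tcp_pos"],s["ee_rot"],s["wrist_force"])
d=s["tcp_pos"][:2]-[.5767,.0823];print(np.hypot(*d)*1e3,np.degrees(np.arctan2(d[1],d[0])))
import pickle;c=robot.calibration("wrist");b=robot.capture("wrist")[:,:,::-1];pickle.dump(c,open("w5.pkl","wb"))
cv2.imwrite("pics/w5.png",b)
cv2.imwrite("pics/w5z.png",cv2.resize(b[150:350,240:440],None,fx=3,fy=3,interpolation=cv2.INTER_CUBIC))
```

```text
7.0 [0.46221913 0.0969901  0.14790024] [-1.79988435e+02  8.57045402e-02 -6.97200758e+00] [-3.7943696   1.24643527  8.80726464]
115.4195301429183 172.6878075917761
```

View pics/w5z.png

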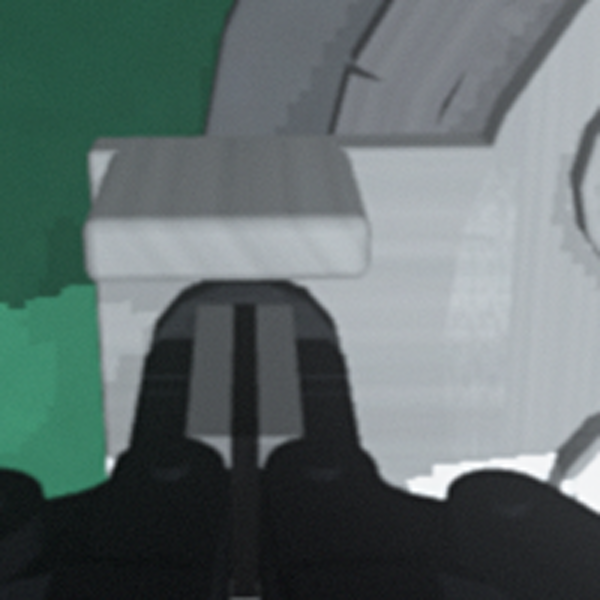

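>>> carry_out:
  moves: [0,0,-3,0,0,0,1,0,0,-3,0,0,0,1,0,0,-1,0,0,0,1,0,0,0,0,0,0,1,0,0,0,0,0,0,1]

```text
t: 7.47
tcp_pos: [0.4623, 0.0971, 0.1545]
ee_rot: [-180.0, 0.1, -7.0]
wrist_force: [-1.9, -0.8, 6.1]
grip_width: 0.0
```

At 6 mm depth the spring still pushes with 6 N. It is not caught at 8 mm under the plate, so the plunger is entering the slot. I'll lift off.

>>> carry_out:
  moves: [0,0,-2.5,0,0,0,1,0,0,-2.5,0,0,0,1,0,0,0,0,0,0,1]

```text
t: 7.72
tcp_pos: [0.4627, 0.0971, 0.1595]
ee_rot: [-180.0, 0.0, -7.0]
wrist_force: [-2.6, 0.9, 5.0]
grip_width: -0.001
```

>>> carry_out:
  moves: [0,0,-3,0,0,0,1,0,0,-3,0,0,0,1,0,0,-10,0,0,0,1,0,0,-20,0,0,0,1,0,0,-30,0,0,0,1,0,0,-30,0,0,0,1,0,0,-30,0,0,0,1,0,0,-20,0,0,0,1,0,0,0,0,0,0,1]

```text
t: 8.47
tcp_pos: [0.4646, 0.097, 0.3112]
ee_rot: [-179.9, -0.6, -7.0]
wrist_force: [-0.4, 1.0, 0.5]
grip_width: 0.005
```

>>> carry_out:
  moves: [-30,0,0,0,0,0,1,-30,0,0,0,0,0,1,-30,0,0,0,0,0,1,-30,0,0,0,0,0,1,-20,0,0,0,0,0,1,0,0,0,0,0,0,1,0,0,0,0,0,0,1]

```text
t: 9.05
tcp_pos: [0.3233, 0.1139, 0.3045]
ee_rot: [180.0, -0.0, -6.9]
wrist_force: [0.6, 0.3, -0.5]
grip_width: -0.002
```

Run:
```python
from h import *
s=robot.read_state();print(s["t"],s["tcp_pos"],s["ee_rot"],s["wrist_force"])
import pickle;c=robot.calibration("wrist");b=robot.capture("wrist")[:,:,::-1];pickle.dump(c,open("w6.pkl","wb"))
cv2.imwrite("pics/w6.png",b)
A=robot.capture("side")[:,:,::-1];B=robot.capture("top")[:,:,::-1];cv2.imwrite("pics/side6.png",A);cv2.imwrite("pics/top6.png",B)
cv2.imwrite("pics/s6.png",cv2.resize(A[130:310,205:425],None,fx=3.3,fy=3.3,interpolation=cv2.INTER_CUBIC));cv2.imwrite("pics/t6.png",cv2.resize(B[115:305,225:425],None,fx=3,fy=3,interpolation=cv2.INTER_CUBIC))
```

```text
9.05 [0.32327378 0.11393883 0.30447263] [ 1.79996016e+02 -4.70148691e-02 -6.93070754e+00] [ 0.64821365  0.27033648 -0.49331536]
```

View pics/w6.png

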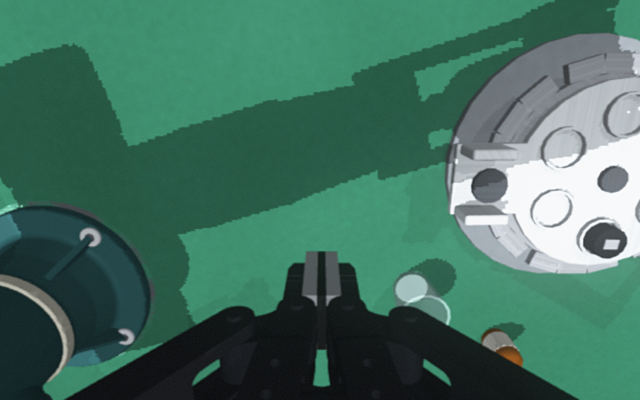

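View pics/s6.png

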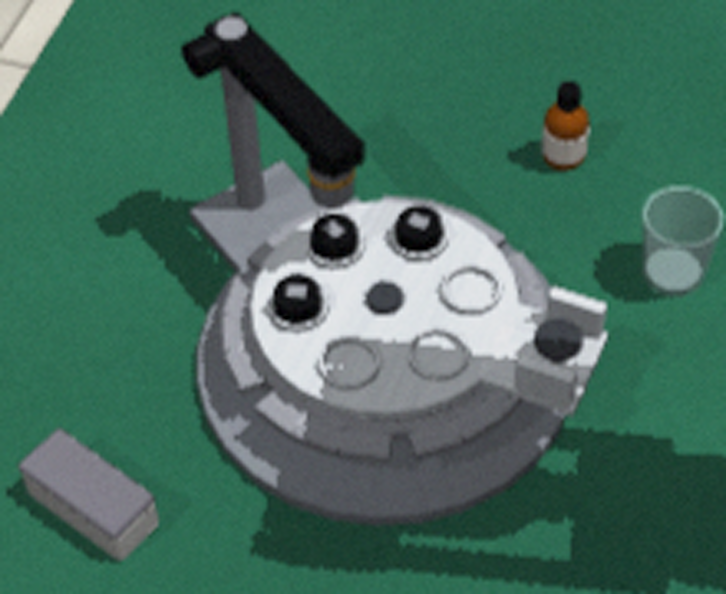

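View pics/t6.png

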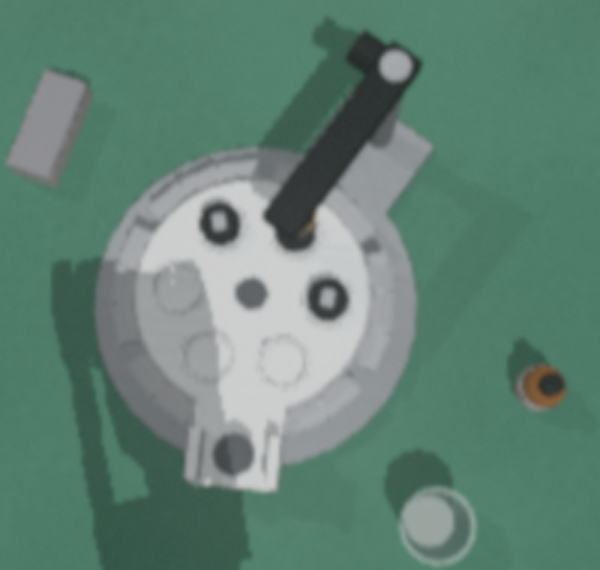

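The tongue now points at the robot, with the cap at (233,453) in the zoomed top view. All three pucks are in their pockets, and the box, bottle and beaker are in the same pixels as before. Now a numeric check of the plunger height and turn angle.

Run:
```python
from h import *;import pickle
S0,S=cv2.imread("pics/side0.png"),cv2.imread("pics/side6.png");T0,T=cv2.imread("pics/top0.png"),cv2.imread("pics/top6.png")
c=pickle.load(open("w6.pkl","rb"));W=cv2.imread("pics/w6.png")
C=np.array([.5767,.0823])
us=blob(S,(205+558/3.3,130+340/3.3),th=80);ut=blob(T,(225+233/3,115+454/3),th=120);uw=blob(W,(490,185),r=22,th=95);print(us,ut,uw)
rs=[ray("side",us[0]),ray("top",ut[0]),ray("wrist",uw[0],c)]
for k in ([0,1],[1,2],[0,1,2]): p,e=tri([rs[i] for i in k]);print(k,p.round(4),np.round(e,4))
for z in (.088,.080):
  for r in rs: p=plane(r,z)[:2]-C;print(z,np.hypot(*p).round(4),np.degrees(np.arctan2(p[1],p[0])).round(1))
for a,b,n,box in [(S0,S,"box s",(205,255,260,305)),(S0,S,"bot s",(365,150,390,185)),(S0,S,"beak s",(397,185,428,220)),(T0,T,"box t",(225,135,260,178)),(T0,T,"bot t",(395,232,416,254)),(T0,T,"beak t",(355,275,387,306))]:
  x0,y0,x1,y1=box; f=lambda i:cv2.cvtColor(i[y0:y1,x0:x1],cv2.COLOR_BGR2GRAY).astype(np.float32)
  print(n,cv2.phaseCorrelate(f(a),f(b)))
print(robot.read_state()["t"])
```

```text
(array([373.73381295, 232.84892086]), [6, 7, 14, 13, 139]) (array([301.89285714, 265.95      ]), [7, 7, 13, 14, 140]) (array([486.51674641, 177.92344498]), [4, 6, 34, 26, 418])
[0, 1] [0.4621 0.0955 0.084 ] [0.0002 0.0002]
[1, 2] [0.4638 0.098  0.0737] [0.0024 0.0024]
[0, 1, 2] [0.462  0.0978 0.0829] [0.0026 0.0023 0.0046]
0.088 0.1164 172.1
0.088 0.1151 173.5
0.088 0.1196 169.4
0.08 0.1148 174.9
0.08 0.1152 173.3
0.08 0.1157 170.3
box s ((-0.06677669699922006, 0.02368027755537483), 1.0078269357681275)
bot s ((0.6793018222601948, 0.09860783363915715), 0.966309961742825)
beak s ((0.23980434160988118, -0.3956663776550009), 0.907114064734843)
box t ((-0.009524801317688514, 0.547091379573871), 0.9759404612176212)
bot t ((-0.04991689314257286, -0.02402938453894521), 1.0034582995706134)
beak t ((0.18749092930726263, 0.31183905561246306), 0.7719016969203949)
9.2
```

Run:
```python
from workcell import robot
print(robot.close_job())
```

```text
the job is handed in; nothing more can be done
None
```

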